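# Weed out the tape measure whose lock no longer holds

### The arm

A 7-joint arm with a two-finger parallel gripper is mounted at the origin on the work surface. World frame = base frame: x ahead of the robot, y to its left, z up, the work surface at z = 0. Lengths are in mm, angles in rad, forces in N, time in s.
With the tool pointing down it reaches from about 400 to 875 mm from the base axis. Payload 19.3 kg.
Tool frame: the origin (TCP) lies midway between the tips of the shut fingers; the grasp point (between the pads) lies 19 mm behind it; z points along the fingers, x is the direction in which the jaws open and shut, and the axes are right-handed (so a half turn about z gives the same grasp; the last joint's range is limited). The gripper opens to 85 mm and grips with 20 to 120 N. Pads are 22 mm wide; open, the fingers measure 114 mm over their backs; the gripper's body (76 mm by 85 mm) begins 54 mm behind the grasp point. The pads swing forward as they close: fully open they stand 13 mm farther back than shut.
Start: joints at [-1.218, 0.521, -0.036, 1.599, 0.021, 1.021, -0.113], TCP at [256.464, 569.948, 231.291] pointing down, gripper open.
Joint ranges: [-2.91, 2.91], [-0.3, 2.13], [-1.5, 1.42], [0.17, 2.43], [-1.26, 4.41], [0.16, 1.93], [-2.52, 2.52]. Speed limits (rad/s): [1.89, 1.89, 2.39, 2.39, 3.01, 3.01, 3.01].

### API

Orientations are given as [roll, pitch, yaw] about the fixed x, y, z axes, in that order (R = Rz(yaw) Ry(pitch) Rx(roll)).
In Python, from workcell import sensors, optics, hand_in gives the robot as it stands.
- The arm moves only by the tool servo_tool, never from a script. Its argument "increments" is one flat list of numbers, 4 for each row, row after row: the shift along the world's x, y, z in m, then the turn about the world's z in rad. In form: [tx, ty, tz, roll, tx, ty, tz, roll, ...]. A call has 1 to 10 rows; each row is the pose to reach, as a shift and turn from the pose commanded when the call began; what a row does not reach only later rows make up. A row lasts 1/8 s, in which the tool goes at most 62.5 mm and 10.7 degrees, less where a joint would pass 70% of its speed; a pose out of reach is approached as far as the arm can. A call with a gripper value outside its range is refused whole. "grip" is the closure, from -1 (fully open) to 1 (shut), set as the call begins (left out, the last holds). The fingers move at their own pace and stop on an object; the grip force is fixed at half the most. Time passes only in rows, so rows that repeat a pose let the fingers close. It gives the time, the measured TCP pose, the force and the opening at its end, in the units of the state.
- sensors.state(): the state, without advancing time (a new reading comes with each control period).
- optics.snapshot(name): name is "side" or "top" or "wrist"; returns a dict with "pixels" (384x512x3 uint8, blue, green, red), "mtx" (3x3 intrinsics, pixels), "k1" (the pictures are not rectified: a ray, as slopes to the right and down, at radius r is drawn at 1 + k1 r^2 times it, then the intrinsics apply), "R" (3x3) and "t" (3): a world point X has camera coordinates R X + t; the wrist camera has in their place "tool_from_camera" (4x4, takes a point from camera to tool coordinates, whose origin is the TCP and whose axes are the tool frame's). Camera axes: x right, y down, z forward; pixel columns grow to the right and rows downward; lengths in mm; the calibration is good to about 2 mm. A picture is of the moment at which its call begins: read the wrist's pose just before it. There is no depth.
- hand_in(): hands the job in, once; it reports no verdict.
The state is a dict: "t": time; "q": joint angles; "joint_vel": joint speeds; "joint_efforts": joint torques, N m; "ee_pos": TCP position; "eef_rot": TCP orientation; "ft_force": force on the tool from outside, world axes, zero at the start; "ft_torque": the same for the moment, N m; "finger_gap": opening from 0.0 (shut) to 1.0 (fully open).
Only numpy, scipy, OpenCV 4.12 (cv2) and the standard library are available. Lean on these libraries where they do the work, as an engineer would, in place of code of your own. Each camera call takes 0.05 s, during which the arm holds its last target.

### The job

Test the three tape measures where they stand on the desk: push each red lock button fully down and let go. One of them has a broken lock and its button pops back up: set that one down upright inside the blue repair tray and let go of it. Leave the other two standing where they are with their buttons locked down, and do not disturb the mug or the cardboard roll.

Things in the scene. Friction and masses are not known exactly. Their poses are not given: they have to be found in the camera images.
- tape_a: pocket tape measure, one of three alike: light grey-blue case, dark round side grips, loose, 0.3 kg, standing upright. Case 70 long (own x) x 36 wide (own y) x 62 high, flat sides to grip across the 36 mm. Origin: centre of its underside; z up, +x towards the end with the steel blade hook. Red lock button on its top, centred 14 mm from the origin towards +x
- tape_a_lock (a joint): red lock button, 20 x 22 mm, on top of tape_a: 0 = up (its top 72 mm above the case's underside, white skirt showing), 0.008 m = fully down (64 mm). Pushed straight down slowly with 3 to 6 N. A sound lock stays down where it was pushed to; a broken one springs back up when let go
- tape_b: pocket tape measure, one of three alike: light grey-blue case, dark round side grips, loose, 0.3 kg, standing upright. Case 70 long (own x) x 36 wide (own y) x 62 high, flat sides to grip across the 36 mm. Origin: centre of its underside; z up, +x towards the end with the steel blade hook. Red lock button on its top, centred 14 mm from the origin towards +x
- tape_b_lock (a joint): red lock button, 20 x 22 mm, on top of tape_b: 0 = up (its top 72 mm above the case's underside, white skirt showing), 0.008 m = fully down (64 mm). Pushed straight down slowly with 3 to 6 N. A sound lock stays down where it was pushed to; a broken one springs back up when let go
- tape_c: pocket tape measure, one of three alike: light grey-blue case, dark round side grips, loose, 0.3 kg, standing upright. Case 70 long (own x) x 36 wide (own y) x 62 high, flat sides to grip across the 36 mm. Origin: centre of its underside; z up, +x towards the end with the steel blade hook. Red lock button on its top, centred 14 mm from the origin towards +x
- tape_c_lock (a joint): red lock button, 20 x 22 mm, on top of tape_c: 0 = up (its top 72 mm above the case's underside, white skirt showing), 0.008 m = fully down (64 mm). Pushed straight down slowly with 3 to 6 N. A sound lock stays down where it was pushed to; a broken one springs back up when let go
- tray: blue open repair tray, fixed to the desk, 160 (own x) x 150 (own y) x 30 mm high, walls and floor 5 mm thick; origin: centre of its underside, z up
- mug: bystander: white mug, 80 mm across, 90 high, origin: centre of its underside
- roll: bystander: empty brown cardboard tape core standing on end, 92 mm across, 48 high, origin: centre of its underside
Not all that is in view belongs to the job. Leave any green look-alike of the tape_a alone. Leave any orange look-alike of the tape_b alone.

How it is judged:
By the outcome, as a careful person would: the job done as asked, in the order asked, and still so for the second after the job is handed in, with the robot touching nothing.
It also fails if it takes over 64 s, if anything falls off the work surface, if the arm or the gripper's body presses on something with over 40 N, if the wrist force passes 120 N, or if a joint passes its speed limit or range.

## Working session

There is one attempt and no reset: what is moved stays moved. The work goes in short steps, Python scripts to look and compute and a tool call to move; the robot and the scene stay as the last step left them, time stands still between calls to the robot, and variables do not carry over. Pictures are saved under pics/ and viewed, and the job is handed in when it is done.

Besides the shell and the picture viewer there is one more tool, called after "Request:" in YAML: its name, and indented under it one key for each argument. servo_tool: Moves the arm, as the interface text tells. Its arguments: {"type":"object","properties":{"increments":{"type":"array"},"grip":{"type":"number"}},"required":["increments"]}

```bash
mkdir -p pics; ls
python3 - <<'E'
from workcell import sensors, optics
import cv2,numpy as np
s=sensors.state();print(s)
for n in("side","top","wrist"):
    d=optics.snapshot(n);cv2.imwrite(f"pics/{n}0.png",d["pixels"]);print(n,{k:(np.round(v,3).tolist()) for k,v in d.items() if k!="pixels"})
E
```

```text
pics
{'t': 0.0, 'q': array([-1.21819075,  0.5220154 , -0.03631507,  1.60001977,  0.02119173,
        1.02107611, -0.11283417]), 'joint_vel': array([-0.00029943,  0.00064883,  0.00020696,  0.00127892, -0.00026375,
       -0.00056064,  0.00121381]), 'joint_efforts': array([ 1.59777846e-03, -9.27094173e+01,  1.98003821e+00, -3.69936776e+01,
        1.77595048e-02,  7.87111087e-03, -9.80765071e-05]), 'ee_pos': array([256.3493379 , 569.63647033, 230.72078027]), 'eef_rot': array([3.14151287e+00, 1.13113396e-03, 1.14793176e+00]), 'ft_force': array([-0.86879496,  0.26929781,  0.38759934]), 'ft_torque': array([-0.00151017,  0.00870559, -0.02458033]), 'finger_gap': 0.9963287603629041}
side {'mtx': [[465.861, 0.0, 255.889], [0.0, 465.861, 187.878], [0.0, 0.0, 1.0]], 'k1': 0.028, 'R': [[0.826, -0.563, 0.011], [-0.351, -0.53, -0.772], [0.44, 0.634, -0.636]], 't': [-480.349, 255.343, 797.671]}
top {'mtx': [[432.231, 0.0, 255.595], [0.0, 432.231, 186.852], [0.0, 0.0, 1.0]], 'k1': -0.025, 'R': [[0.027, -1.0, 0.013], [-0.984, -0.029, -0.174], [0.174, -0.008, -0.985]], 't': [-26.842, 578.821, 1173.013]}
wrist {'mtx': [[267.975, 0.0, 257.209], [0.0, 267.975, 190.8], [0.0, 0.0, 1.0]], 'k1': 0.017, 'tool_from_camera': [[1.0, 0.0, -0.001, 0.474], [0.0, 0.95, 0.311, -79.889], [0.001, -0.311, 0.95, -143.464], [0.0, 0.0, 0.0, 1.0]]}
```

View pics/top0.png

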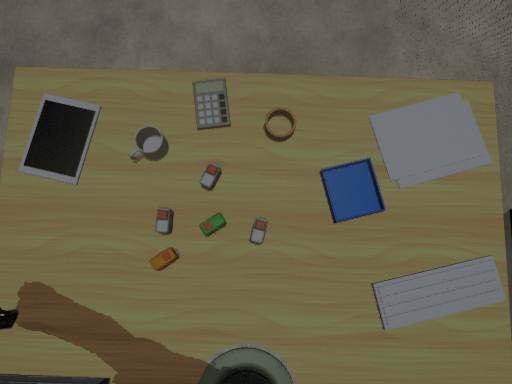

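View pics/side0.png

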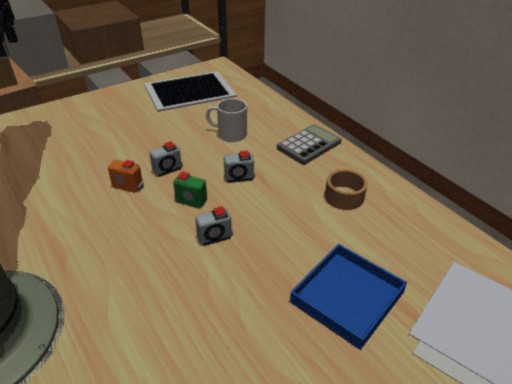

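View pics/wrist0.png

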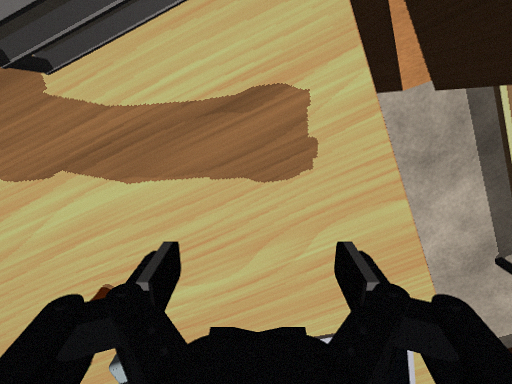

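The top view shows three grey tapes at about (210,177), (164,221) and (259,231). The green (213,224) and orange (163,259) ones are look-alikes to leave alone. The tray is at (352,190), the mug at (150,142) and the roll at (280,124).

```bash
cat > h.py <<'E'
from workcell import sensors, optics
import cv2,numpy as np
from scipy.spatial.transform import Rotation as Ro
def cam(d,st=None):
    if "R" in d: R=np.array(d["R"]);t=np.array(d["t"]);return R.T,-R.T@t
    T=np.array(d["tool_from_camera"]);Rt=Ro.from_euler('xyz',st["eef_rot"]).as_matrix()
    return Rt@T[:3,:3], Rt@T[:3,3]+st["ee_pos"]
def ray(d,uv,st=None):
    A,c=cam(d,st);K=np.array(d["mtx"])
    x=cv2.undistortPoints(np.array([[uv]],float),K,np.array([d["k1"],0,0,0,0.]))[0,0]
    return c,A@np.array([x[0],x[1],1])
def plane(d,uv,z,st=None):
    c,v=ray(d,uv,st);return c+v*(z-c[2])/v[2]
def tri(r):
    A=0;b=0
    for c,v in r:
        v=v/np.linalg.norm(v);P=np.eye(3)-np.outer(v,v);A=A+P;b=b+P@c
    return np.linalg.solve(A,b)
def blobs(mask,mn=15):
    n,l,s,c=cv2.connectedComponentsWithStats(mask.astype(np.uint8))
    return [(c[i],s[i,4],l==i) for i in range(1,n) if s[i,4]>=mn]
def hsv(d): return cv2.cvtColor(d["pixels"],cv2.COLOR_BGR2HSV)
def red(d):
    h=hsv(d);H,S,V=[h[...,i].astype(int) for i in range(3)]
    return ((H<6)|(H>172))&(S>150)&(V>80)
E
python3 - <<'E'
from h import *
for n in("top","side"):
    d=optics.snapshot(n)
    for c,a,m in blobs(red(d),6): print(n,c.round(1),a,plane(d,c,72 if n=="top" else 70).round(0))
    h=hsv(d); b=(abs(h[...,0].astype(int)-112)<12)&(h[...,1]>150)
    for c,a,m in blobs(b,200):
        r=cv2.minAreaRect(np.argwhere(m)[:,::-1].astype(np.float32)); print("tray",n,r, plane(d,r[0],30 if n=="top" else 15).round(0),[plane(d,p,30).round(0) for p in cv2.boxPoints(r)])
    if n=="top": x0,y0,x1,y1=130,120,300,280
    else: x0,y0,x1,y1=90,120,270,260
    im=d["pixels"][y0:y1,x0:x1]; cv2.imwrite(f"pics/{n}1.png",cv2.resize(im,None,fx=4,fy=3.7 if n=='top' else 4,interpolation=cv2.INTER_CUBIC))
E
```

```text
tray top ((352.9716491699219, 190.1509552001953), (54.394775390625, 50.411319732666016), 74.05460357666016) [ 582. -292.   30.] [array([ 636., -200.,   30.]), array([ 682., -343.,   30.]), array([ 528., -383.,   30.]), array([ 485., -243.,   30.])]
side [169.1 144.5] 41 [496. 249.  70.]
side [244.1 153.6] 49 [627. 117.  70.]
side [127.8 163.4] 47 [383. 231.  70.]
side [183.1 175.4] 54 [468. 122.  70.]
side [219.1 210.8] 73 [474. -23.  70.]
tray side ((347.16998291015625, 291.2509460449219), (91.41822814941406, 80.4842300415039), 34.31509017944336) [ 588. -290.   15.] [array([ 477., -250.,   30.]), array([ 656., -169.,   30.]), array([ 682., -346.,   30.]), array([ 517., -398.,   30.])]
```

View pics/top1.png

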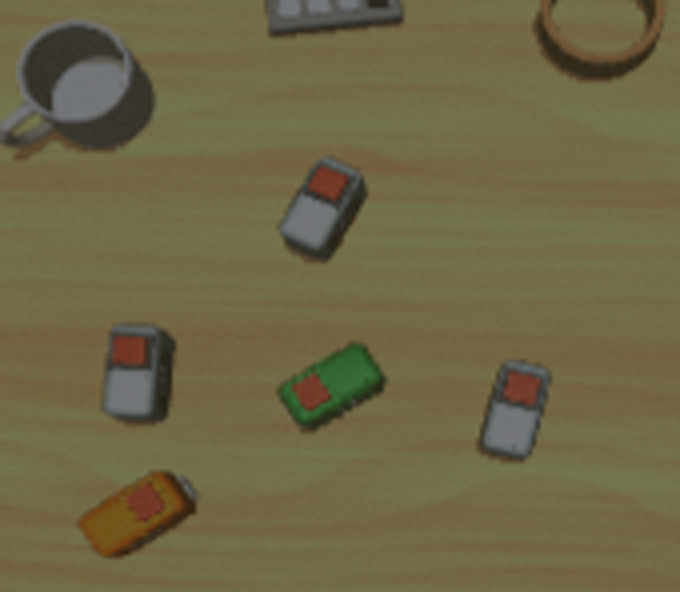

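View pics/side1.png

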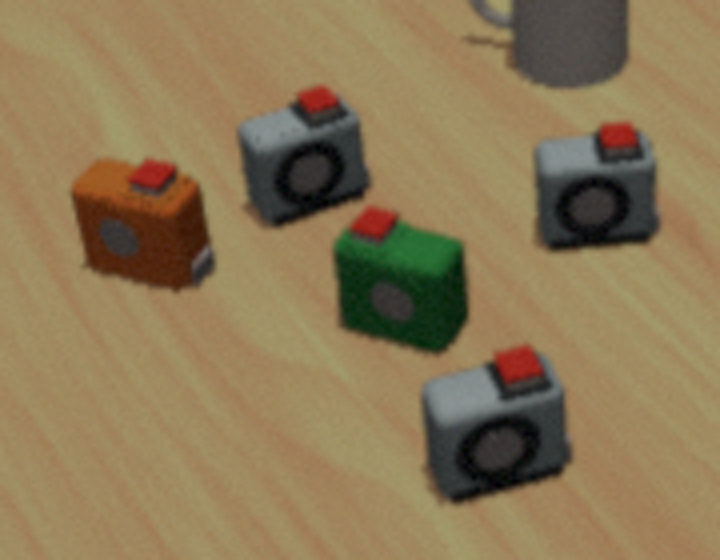

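The crops show three grey-blue tapes, all with buttons up. The green and orange ones are clearly different. The top-view red needs a looser mask.

```bash
cat >> h.py <<'E'
def red2(d):
    h=hsv(d);H,S,V=[h[...,i].astype(int) for i in range(3)]
    return ((H<9)|(H>172))&(S>115)&(V>80)
E
python3 - <<'E'
from h import *
d=optics.snapshot("top"); e=optics.snapshot("side")
B=[c for c,a,m in blobs(red(e),20)]
h=hsv(d)
for n,p in dict(far=(212,169),left=(162,214),right=(261,225)).items(): print(n,h[p[1],p[0]],d["pixels"][p[1],p[0]])
T=[(c,a) for c,a,m in blobs(red2(d),12)]
print([(c.round(1),a) for c,a in T])
for c,a in T:
    p=plane(d,c,72); best=None
    for b in B:
        X=tri([ray(d,c),ray(e,b)]); g=np.linalg.norm(plane(e,b,71)[:2]-p[:2])
        if g<15: print("btn",c.round(1),p.round(1),plane(e,b,71).round(1),X.round(1))
# case masks: low saturation
S=h[...,1].astype(int);V=h[...,2].astype(int)
roi=np.zeros(S.shape,bool);roi[155:250,150:280]=1
m=roi&(S<60)&(V>70)
for c,a,mm in blobs(m,20):
    print("case",c.round(1),a,plane(d,c,62).round(1))
# red or grey union
m=(roi&((S<60)&(V>70)|red2(d)))
m=cv2.morphologyEx(m.astype(np.uint8),cv2.MORPH_CLOSE,np.ones((3,3)))
for c,a,mm in blobs(m,60):
    pts=np.array([plane(d,q,64)[:2] for q in np.argwhere(mm)[:,::-1].astype(float)],np.float32)
    print("union",c.round(1),a,cv2.minAreaRect(pts))
E
```

```text
far [  7 167 116] [ 40  57 116]
left [  6 166 117] [ 41  56 117]
right [  7 157 115] [ 44  60 115]
[(array([211.4, 168.9]), np.int32(55)), (array([161.6, 214.1]), np.int32(55)), (array([259.9, 224.3]), np.int32(55)), (array([207.4, 225.6]), np.int32(40)), (array([166.1, 255.5]), np.int32(49))]
btn [211.4 168.9] [622.9 115.1  72. ] [625.8 115.9  71. ] [623.8 114.6  72.4]
btn [161.6 214.1] [492.1 246.   72. ] [495.1 247.4  71. ] [493.1 245.5  72.6]
btn [259.9 224.3] [471.7 -24.7  72. ] [473.9 -23.5  71. ] [472.3 -25.   72.8]
btn [207.4 225.6] [464.  118.8  72. ] [467.6 121.1  71. ] [465.  118.2  73.8]
btn [166.1 255.5] [380.  226.6  72. ] [383.1 229.9  71. ] [380.9 225.9  74.2]
case [214.5 165.3] 30 [635.7 107.7  62. ]
case [207.1 179.1] 150 [595.3 126.7  62. ]
case [163.6 208.8] 29 [507.8 243.4  62. ]
case [162.  225.1] 159 [462.5 245.   62. ]
case [260.9 220.2] 44 [484.2 -27.4  62. ]
case [257.1 235.4] 156 [441.8 -18.1  62. ]
union [209.4 174.4] 274 ((608.6304321289062, 120.56675720214844), (33.39056396484375, 67.33429718017578), 64.75721740722656)
union [162.1 220. ] 280 ((476.7425842285156, 244.97036743164062), (33.60713195800781, 67.18794250488281), 89.73455047607422)
union [258.6 229.8] 299 ((457.43780517578125, -21.6738338470459), (34.1660270690918, 67.4957046508789), 76.88514709472656)
```

Request:
servo_tool:
  increments: [0.012,-0.016,0,0,0.04,-0.055,0,0.05,0.075,-0.1,-0.01,0.12,0.11,-0.15,-0.03,0.2,0.145,-0.2,-0.05,0.28,0.18,-0.25,-0.07,0.35,0.21,-0.29,-0.09,0.4,0.23,-0.316,-0.1,0.42,0.236,-0.324,-0.1,0.42,0.236,-0.324,-0.1,0.42]
  grip: 1

```text
t: 1.6
ee_pos: [492.6, 245.5, 131.6]
eef_rot: [3.141, -0.0, 1.567]
ft_force: [-1.0, 0.3, -0.0]
finger_gap: -0.003
```

```bash
cat > w.py <<'E'
import sys
from h import *
st=sensors.state(); d=optics.snapshot("wrist")
print({k:np.round(st[k],3).tolist() for k in("t","ee_pos","eef_rot","ft_force","finger_gap")})
for c,a,m in blobs(red2(d),40): print(c.round(1),a,"z72",plane(d,c,72,st).round(1),"z64",plane(d,c,64,st).round(1))
cv2.imwrite("pics/%s.png"%sys.argv[1],d["pixels"])
E
python3 w.py w1
```

```text
{'t': 1.6, 'ee_pos': [492.627, 245.508, 131.642], 'eef_rot': [3.141, -0.0, 1.567], 'ft_force': [-0.967, 0.301, -0.025], 'finger_gap': -0.003}
[229.3  52. ] 1091 z72 [380.1 227.4  72. ] z64 [378.8 226.7  64. ]
[ 93.1 173. ] 711 z72 [464.3 118.6  72. ] z64 [466.4 113.6  64. ]
[255.9 205.8] 630 z72 [492.2 244.8  72. ] z64 [495.3 244.8  64. ]
```

View pics/w1.png

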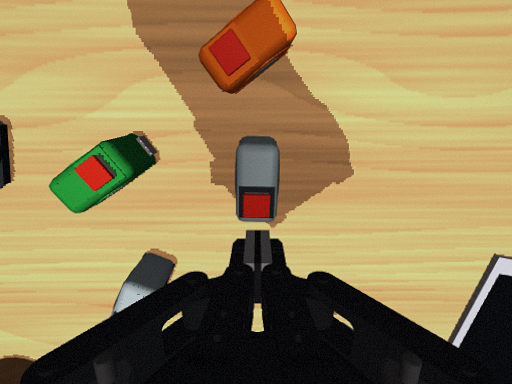

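The wrist view shows the left grey tape directly ahead of the shut fingers, with its button at (256,206), i.e. world (492,245). It matches.

Request:
servo_tool:
  increments: [0,-0.0005,-0.01,0,0,-0.0005,-0.028,0,0,-0.0005,-0.045,0,0,-0.0005,-0.054,0,0,-0.0005,-0.056,0,0,-0.0005,-0.056,0]

```text
t: 2.4
ee_pos: [492.6, 245.6, 75.5]
eef_rot: [3.141, -0.0, 1.568]
ft_force: [-0.2, -0.2, -0.9]
finger_gap: 0.002
```

Request:
servo_tool:
  increments: [0,0,-0.001,0,0,0,-0.002,0,0,0,-0.003,0,0,0,-0.004,0,0,0,-0.005,0,0,0,-0.006,0,0,0,-0.007,0,0,0,-0.007,0]

```text
t: 3.4
ee_pos: [492.5, 245.5, 68.3]
eef_rot: [3.142, 0.0, 1.568]
ft_force: [0.2, 0.6, 2.3]
finger_gap: -0.001
```

Request:
servo_tool:
  increments: [0,0,-0.0005,0,0,0,-0.001,0,0,0,-0.0015,0,0,0,-0.002,0,0,0,-0.0025,0,0,0,-0.003,0,0,0,-0.0035,0,0,0,-0.0035,0]

```text
t: 4.4
ee_pos: [492.5, 245.5, 64.8]
eef_rot: [3.142, 0.0, 1.568]
ft_force: [2.1, -0.5, 2.2]
finger_gap: -0.004
```

Request:
servo_tool:
  increments: [0,0,-0.0005,0,0,0,-0.001,0,0,0,-0.0015,0,0,0,-0.0015,0]

```text
t: 4.9
ee_pos: [492.6, 245.5, 63.9]
eef_rot: [3.141, -0.0, 1.568]
ft_force: [-2.8, -1.1, 15.3]
finger_gap: 0.001
```

It bottomed out at z≈63.9 with 15 N. Lifting now.

Request:
servo_tool:
  increments: [0,0,0.002,0,0,0,0.006,0,0,0,0.015,0,0,0,0.035,0,0,0,0.06,0,0,0,0.068,0,0,0,0.068,0]

```text
t: 5.78
ee_pos: [492.5, 245.5, 131.5]
eef_rot: [3.141, -0.0, 1.568]
ft_force: [0.1, -0.3, 0.5]
finger_gap: 0.004
```

```bash
python3 w.py w2
python3 - <<'E'
from h import *
d=optics.snapshot("side")["pixels"][120:260,90:270];cv2.imwrite("pics/side2.png",cv2.resize(d,None,fx=4,fy=4,interpolation=cv2.INTER_CUBIC))
E
```

```text
{'t': 5.775, 'ee_pos': [492.498, 245.48, 131.491], 'eef_rot': [3.141, -0.0, 1.568], 'ft_force': [0.116, -0.315, 0.496], 'finger_gap': 0.004}
[229.5  52.2] 1088 z72 [380.2 227.3  72. ] z64 [378.9 226.6  64. ]
[ 92.9 173. ] 714 z72 [464.4 118.5  72. ] z64 [466.4 113.5  64. ]
[256. 206.] 619 z72 [492.2 244.9  72. ] z64 [495.3 244.8  64. ]
```

View pics/w2.png

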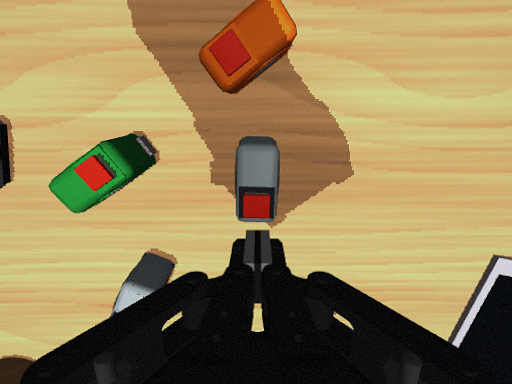

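View pics/side2.png

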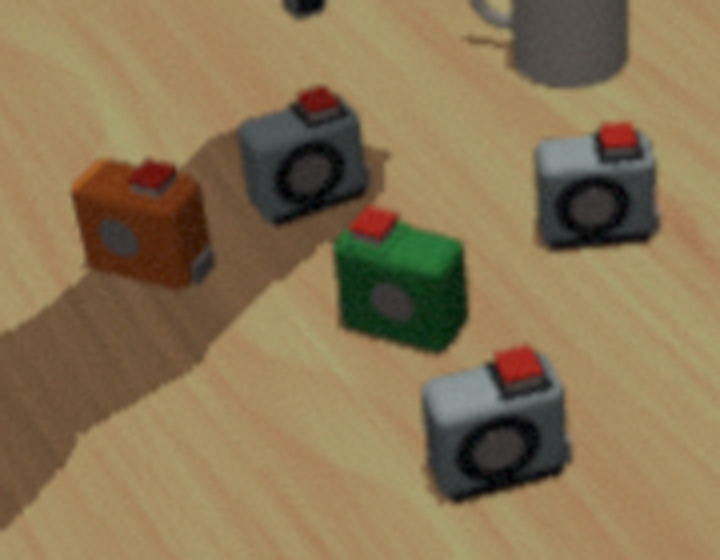

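The left button is back up: its side-view crop position (318,100) and skirt are unchanged, and its wrist pixel (256,206) is too. So the left tape looks broken. Next is the far tape.

Request:
servo_tool:
  increments: [0.01,-0.01,0,-0.04,0.04,-0.04,0,-0.14,0.075,-0.075,0,-0.26,0.105,-0.105,0,-0.36,0.125,-0.125,0,-0.42,0.1305,-0.131,0,-0.44,0.1305,-0.131,0,-0.44]

```text
t: 6.75
ee_pos: [622.8, 114.1, 130.7]
eef_rot: [-3.141, 0.001, 1.127]
ft_force: [-0.4, 0.6, -1.4]
finger_gap: 0.003
```

```bash
python3 w.py w3
```

```text
{'t': 6.75, 'ee_pos': [622.769, 114.078, 130.747], 'eef_rot': [-3.141, 0.001, 1.127], 'ft_force': [-0.434, 0.561, -1.441], 'finger_gap': 0.003}
[157.9   6.5] 426 z72 [470.4 116.1  72. ] z64 [467.2 114.8  64. ]
[  2.6 111.6] 101 z72 [478.7 -18.5  72. ] z64 [475.8 -25.1  64. ]
[257. 207.] 620 z72 [622.9 114.2  72. ] z64 [625.7 112.8  64. ]
```

View pics/w3.png

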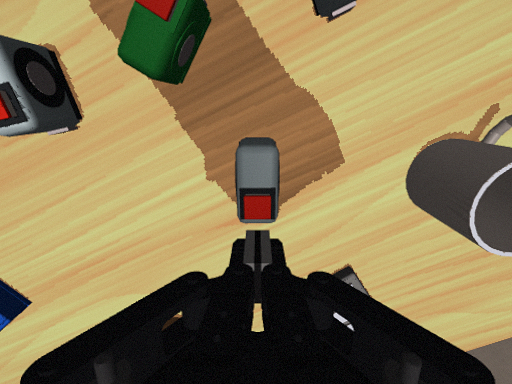

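The far tape's button is centred at (257,207), world (623,114), right under the fingers. Pressing.

Request:
servo_tool:
  increments: [0,0,-0.01,0,0,0,-0.028,0,0,0,-0.045,0,0,0,-0.054,0,0,0,-0.057,0,0,0,-0.058,0,0,0,-0.059,0,0,0,-0.06,0]

```text
t: 7.8
ee_pos: [623.2, 114.5, 71.7]
eef_rot: [3.141, -0.0, 1.128]
ft_force: [-0.7, -0.1, 2.7]
finger_gap: 0.006
```

Request:
servo_tool:
  increments: [0,0,-0.0007,0,0,0,-0.0014,0,0,0,-0.0021,0,0,0,-0.0028,0,0,0,-0.0035,0,0,0,-0.0042,0,0,0,-0.0049,0,0,0,-0.0056,0,0,0,-0.0063,0,0,0,-0.0065,0]

```text
t: 9.05
ee_pos: [622.9, 114.5, 64.7]
eef_rot: [-3.141, 0.0, 1.128]
ft_force: [2.2, 0.8, 2.8]
finger_gap: 0.003
```

Request:
servo_tool:
  increments: [0,0,-0.0005,0,0,0,-0.001,0,0,0,-0.0015,0,0,0,-0.0018,0,0,0,-0.0018,0]

```text
t: 9.68
ee_pos: [623.1, 114.5, 64.0]
eef_rot: [3.141, -0.0, 1.128]
ft_force: [-3.7, -1.0, 19.5]
finger_gap: -0.004
```

Request:
servo_tool:
  increments: [0,0,0.002,0,0,0,0.006,0,0,0,0.015,0,0,0,0.035,0,0,0,0.06,0,0,0,0.068,0,0,0,0.068,0]

```text
t: 10.55
ee_pos: [623.2, 114.5, 131.7]
eef_rot: [3.141, -0.001, 1.128]
ft_force: [-0.2, -0.8, 0.3]
finger_gap: -0.001
```

```bash
python3 w.py w4
python3 - <<'E'
from h import *
d=optics.snapshot("side")["pixels"][120:260,90:270];cv2.imwrite("pics/side4.png",cv2.resize(d,None,fx=4,fy=4,interpolation=cv2.INTER_CUBIC))
E
```

```text
{'t': 10.55, 'ee_pos': [623.199, 114.546, 131.737], 'eef_rot': [3.141, -0.001, 1.128], 'ft_force': [-0.248, -0.799, 0.298], 'finger_gap': -0.001}
[157.4   6.3] 413 z72 [470.5 116.1  72. ] z64 [467.3 114.8  64. ]
[  2.5 111. ] 96 z72 [478.7 -18.5  72. ] z64 [475.9 -25.1  64. ]
[256.5 203. ] 593 z72 [620.4 115.6  72. ] z64 [623.2 114.3  64. ]
```

View pics/side4.png

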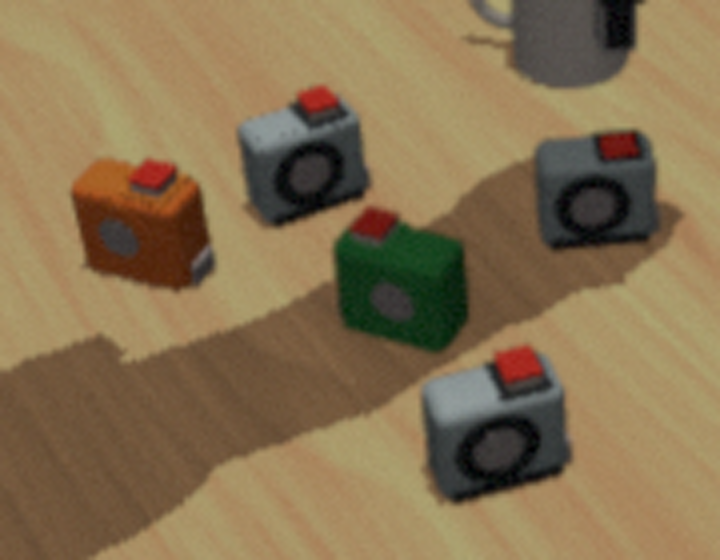

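The far button stays down: in the side crop it dropped from (618,134) to (618,146) with no skirt showing. The left one is still up. Next is the right tape.

Request:
servo_tool:
  increments: [-0.012,-0.011,0,0.02,-0.045,-0.04,0,0.06,-0.085,-0.078,0,0.12,-0.12,-0.11,0,0.17,-0.145,-0.133,0,0.2,-0.151,-0.139,0,0.21,-0.151,-0.139,0,0.21]

```text
t: 11.52
ee_pos: [472.1, -24.5, 130.8]
eef_rot: [-3.141, -0.0, 1.337]
ft_force: [0.3, 0.4, -0.0]
finger_gap: 0.003
```

```bash
python3 w.py w5
```

```text
{'t': 11.525, 'ee_pos': [472.131, -24.515, 130.812], 'eef_rot': [-3.141, -0.0, 1.337], 'ft_force': [0.256, 0.447, -0.015], 'finger_gap': 0.003}
[438. 157.] 776 z72 [464.4 118.3  72. ] z64 [467.2 123.2  64. ]
[255.1 205.9] 617 z72 [471.1 -25.7  72. ] z64 [474.1 -26.5  64. ]
[433.7 315.4] 422 z72 [614.6 109.7  72. ] z64 [623.3 114.2  64. ]
```

View pics/w5.png

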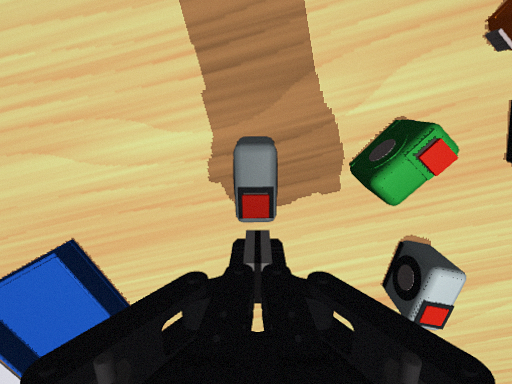

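The right tape's button is at (255,206), world (471,-26), ahead of the fingers. The far tape at lower right shows its button flush.

Request:
servo_tool:
  increments: [0,-0.001,-0.01,0,-0.001,-0.001,-0.028,0,-0.001,-0.001,-0.045,0,-0.001,-0.001,-0.054,0,-0.001,-0.001,-0.057,0,-0.001,-0.001,-0.058,0,-0.001,-0.001,-0.059,0,-0.001,-0.001,-0.06,0]

```text
t: 12.58
ee_pos: [471.2, -25.5, 71.3]
eef_rot: [3.141, -0.0, 1.338]
ft_force: [-0.6, 0.0, 3.3]
finger_gap: -0.0
```

Request:
servo_tool:
  increments: [0,0,-0.0007,0,0,0,-0.0014,0,0,0,-0.0021,0,0,0,-0.0028,0,0,0,-0.0035,0,0,0,-0.0042,0,0,0,-0.0049,0,0,0,-0.0056,0,0,0,-0.0063,0,0,0,-0.0065,0]

```text
t: 13.82
ee_pos: [471.0, -25.6, 64.4]
eef_rot: [-3.142, 0.0, 1.338]
ft_force: [2.0, 1.0, 2.7]
finger_gap: 0.003
```

Request:
servo_tool:
  increments: [0,0,-0.0005,0,0,0,-0.001,0,0,0,-0.0015,0,0,0,-0.0018,0,0,0,-0.0018,0]

```text
t: 14.45
ee_pos: [471.1, -25.5, 63.7]
eef_rot: [3.141, -0.0, 1.338]
ft_force: [-4.9, 0.7, 35.5]
finger_gap: -0.001
```

Request:
servo_tool:
  increments: [0,0,0.002,0,0,0,0.006,0,0,0,0.015,0,0,0,0.035,0,0,0,0.06,0,0,0,0.068,0,0,0,0.068,0]

```text
t: 15.32
ee_pos: [471.0, -25.6, 130.9]
eef_rot: [3.141, -0.0, 1.338]
ft_force: [-0.3, -0.6, -0.8]
finger_gap: -0.001
```

```bash
python3 w.py w6
python3 - <<'E'
from h import *
d=optics.snapshot("side")["pixels"][120:260,90:270];cv2.imwrite("pics/side6.png",cv2.resize(d,None,fx=4,fy=4,interpolation=cv2.INTER_CUBIC))
E
```

```text
{'t': 15.325, 'ee_pos': [471.044, -25.578, 130.949], 'eef_rot': [3.141, -0.0, 1.338], 'ft_force': [-0.322, -0.558, -0.762], 'finger_gap': -0.001}
[439.4 158. ] 775 z72 [464.4 118.3  72. ] z64 [467.2 123.3  64. ]
[256.7 203.4] 576 z72 [468.3 -25.   72. ] z64 [471.3 -25.7  64. ]
[434.5 315.9] 420 z72 [614.5 109.5  72. ] z64 [623.2 114.1  64. ]
```

View pics/side6.png

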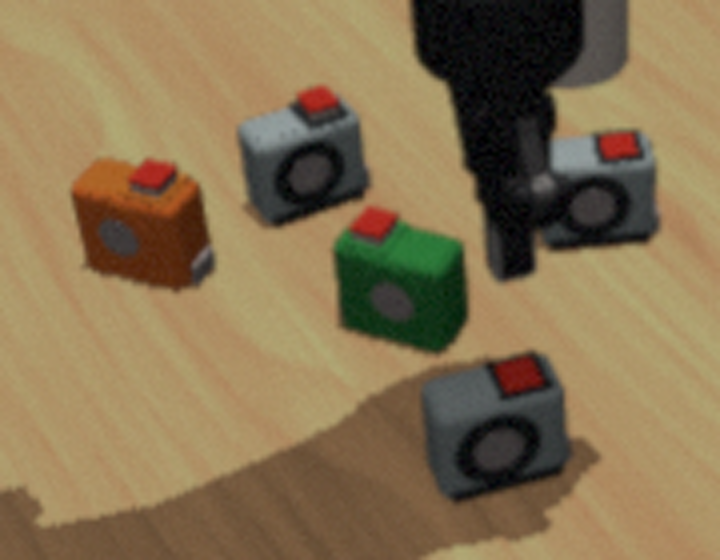

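All three are tested. Right and far are locked down with no skirt showing, while left is up with its skirt showing, so left is the broken one. Opening and moving over the left tape.

Request:
servo_tool:
  increments: [0,0.015,0.01,0.02,0.001,0.05,0.02,0.06,0.002,0.1,0.02,0.1,0.004,0.15,0.02,0.15,0.005,0.2,0.02,0.19,0.006,0.24,0.02,0.22,0.007,0.263,0.02,0.233,0.007,0.27,0.02,0.233,0.007,0.27,0.02,0.233]
  grip: -1

```text
t: 16.55
ee_pos: [478.0, 243.7, 150.6]
eef_rot: [-3.141, 0.001, 1.57]
ft_force: [0.6, -0.1, -0.1]
finger_gap: 0.999
```

```bash
python3 w.py w7;python3 - <<'E'
from h import *
st=sensors.state();d=optics.snapshot("wrist");h=hsv(d)
S=h[...,1].astype(int);V=h[...,2].astype(int)
m=((S<60)&(V>90));m[:100]=0;m[235:]=0;m[:,:190]=0;m[:,330:]=0
for c,a,mm in blobs(m,200):
    pts=np.array([plane(d,q,62,st)[:2] for q in np.argwhere(mm)[:,::-1].astype(float)],np.float32)
    print(c,a,pts.min(0),pts.max(0),cv2.minAreaRect(pts))
E
```

```text
{'t': 16.55, 'ee_pos': [477.958, 243.665, 150.619], 'eef_rot': [-3.141, 0.001, 1.57], 'ft_force': [0.573, -0.147, -0.057], 'finger_gap': 0.999}
[235.4  78. ] 822 z72 [380.2 227.3  72. ] z64 [379.5 226.7  64. ]
[111.5 183.7] 564 z72 [464.5 118.5  72. ] z64 [466.8 114.   64. ]
[258.3 213.3] 489 z72 [492.1 244.9  72. ] z64 [495.5 245.   64. ]
[260.25181159 177.16938406] 1104 [444.9535  231.33138] [478.3603 261.1355] ((461.65362548828125, 246.34738159179688), (29.49773406982422, 33.34297180175781), 89.03019714355469)
```

View pics/w7.png

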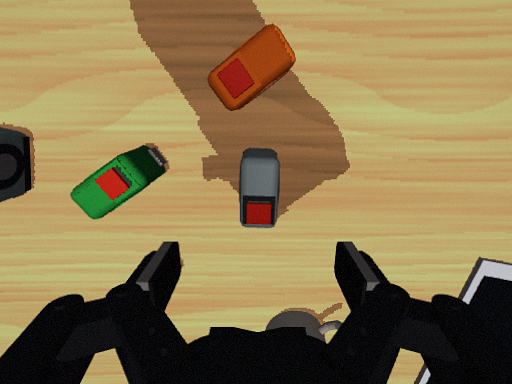

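The jaws straddle the left tape (button (258,213), world (492,245), yaw ≈ 0), and the gaps on both sides are clear.

Request:
servo_tool:
  increments: [0,0.001,-0.01,0,0,0.001,-0.035,0,0,0.001,-0.06,0,0,0.001,-0.085,0,0,0.001,-0.105,0,0,0.001,-0.118,0,0,0.001,-0.125,0,0,0.001,-0.126,0,0,0.001,-0.126,0]

```text
t: 17.77
ee_pos: [478.2, 245.6, 25.1]
eef_rot: [3.141, -0.0, 1.571]
ft_force: [-0.1, 1.2, 0.6]
finger_gap: 0.997
```

Request:
servo_tool:
  increments: [0,0,0,0,0,0,0,0,0,0,0,0,0,0,0,0,0,0,0,0,0,0,0,0,0,0,0,0,0,0,0,0]
  grip: 1

```text
t: 18.77
ee_pos: [478.1, 245.5, 25.1]
eef_rot: [3.141, -0.0, 1.571]
ft_force: [-0.2, -0.6, 7.2]
finger_gap: 0.416
```

Gripped at 0.416 × 85 ≈ 35 mm, which matches the case width. Lifting.

Request:
servo_tool:
  increments: [0,0,0.003,0,0,0,0.01,0,0,0,0.025,0,0,0,0.05,0,0,0,0.075,0,0,0,0.1,0,0,0,0.12,0,0,0,0.128,0,0,0,0.13,0,0,0,0.13,0]

```text
t: 20.02
ee_pos: [477.7, 245.3, 154.3]
eef_rot: [-3.141, 0.0, 1.571]
ft_force: [0.6, 0.6, -3.9]
finger_gap: 0.415
```

```bash
python3 w.py w8
python3 - <<'E'
from h import *
d=optics.snapshot("side")["pixels"];cv2.imwrite("pics/side8.png",d)
E
```

```text
{'t': 20.025, 'ee_pos': [477.728, 245.319, 154.28], 'eef_rot': [-3.141, 0.0, 1.571], 'ft_force': [0.573, 0.601, -3.93], 'finger_gap': 0.415}
[233.7  78.8] 796 z72 [380.2 227.3  72. ] z64 [379.5 226.6  64. ]
[112.  182.7] 552 z72 [464.4 118.7  72. ] z64 [466.8 114.2  64. ]
[256.8 316.3] 1247 z72 [609.4 245.2  72. ] z64 [616.8 245.2  64. ]
[133.  323.3] 51 z72 [618.  115.4  72. ] z64 [625.8 110.8  64. ]
```

View pics/side8.png

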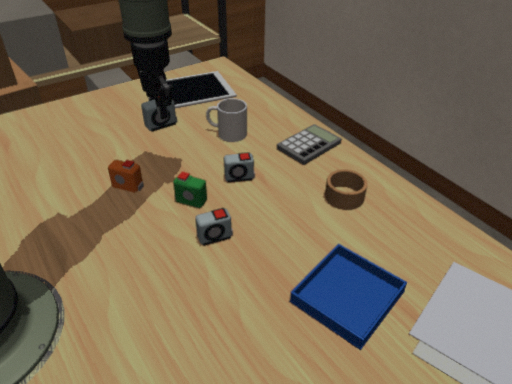

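The left tape is lifted level and clear of everything; the other things are in place. Carrying it to the tray.

Request:
servo_tool:
  increments: [0.002,-0.012,0,0.01,0.008,-0.04,0,0.02,0.015,-0.08,0,0.04,0.025,-0.125,0,0.07,0.034,-0.17,0,0.09,0.042,-0.215,0,0.11,0.051,-0.26,0,0.14,0.06,-0.305,0,0.16,0.069,-0.35,0,0.18,0.078,-0.395,0,0.2]

```text
t: 21.38
ee_pos: [555.5, -151.9, 154.4]
eef_rot: [-3.141, 0.0, 1.771]
ft_force: [0.4, -0.2, -2.4]
finger_gap: 0.416
```

Request:
servo_tool:
  increments: [0.008,-0.04,0,0.02,0.016,-0.08,0,0.04,0.022,-0.115,0,0.06,0.025,-0.135,0,0.075,0.026,-0.141,0,0.08,0.026,-0.141,0,0.08,0.026,-0.141,0,0.08]

```text
t: 22.25
ee_pos: [582.0, -289.5, 154.7]
eef_rot: [-3.142, -0.0, 1.852]
ft_force: [-0.0, 0.0, -3.2]
finger_gap: 0.414
```

```bash
python3 w.py w9
python3 - <<'E'
from h import *
d=optics.snapshot("side")["pixels"];cv2.imwrite("pics/side9.png",d)
t=optics.snapshot("top")["pixels"][120:260,280:430];cv2.imwrite("pics/top9.png",cv2.resize(t,None,fx=4,fy=4))
E
```

```text
{'t': 22.25, 'ee_pos': [581.972, -289.46, 154.659], 'eef_rot': [-3.142, -0.0, 1.852], 'ft_force': [-0.045, 0.035, -3.236], 'finger_gap': 0.414}
[257.  315.7] 1320 z72 [ 708.1 -252.9   72. ] z64 [ 715.3 -250.8   64. ]
```

View pics/w9.png

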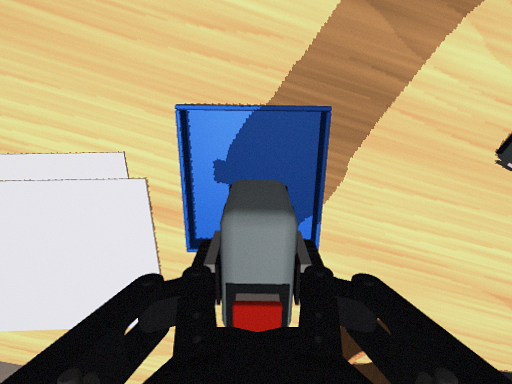

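View pics/side9.png

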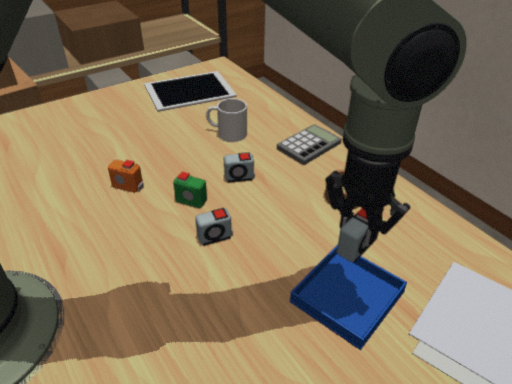

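The tape is held upright and aligned with the tray, whose near corners are at (177,105) and (331,107). Quick check of the tray centre from those corners.

Run:
```python
from h import *
st=sensors.state();d=optics.snapshot("wrist")
a=plane(d,(177,105),30,st);b=plane(d,(331,107),30,st)
u=(b-a)/np.linalg.norm(b-a);n=np.array([-u[1],u[0],0])
n=n if n[0]>0 else -n
print(a,b,np.linalg.norm(b-a),np.arctan2(n[1],n[0]),(a+b)/2+n*80, st["ee_pos"])
```

```text
[ 528.54405721 -384.38211027   30.        ] [ 489.61655765 -243.04265979   30.        ] 146.6021503455709 0.268755246125151 [ 586.2084806 -292.4698592   30.       ] [ 582.09319326 -289.79181049  154.8268469 ]
```

Request:
servo_tool:
  increments: [0.001,0,-0.01,0,0.002,-0.001,-0.03,0,0.002,-0.001,-0.055,0,0.002,-0.001,-0.078,0,0.002,-0.001,-0.098,0,0.002,-0.001,-0.11,0,0.002,-0.001,-0.117,0,0.002,-0.001,-0.121,0,0.002,-0.001,-0.123,0,0.002,-0.001,-0.1235,0]

```text
t: 23.7
ee_pos: [584.2, -291.7, 31.5]
eef_rot: [3.141, 0.0, 1.851]
ft_force: [-1.0, 0.3, -3.5]
finger_gap: 0.416
```

Request:
servo_tool:
  increments: [0,0,-0.0005,0,0,0,-0.001,0,0,0,-0.001,0]

```text
t: 24.08
ee_pos: [584.0, -291.6, 30.3]
eef_rot: [3.142, 0.0, 1.851]
ft_force: [1.5, 0.5, -2.5]
finger_gap: 0.415
```

Request:
servo_tool:
  increments: [0,0,-0.0005,0,0,0,-0.0008,0,0,0,-0.0008,0]

```text
t: 24.45
ee_pos: [584.1, -291.6, 30.1]
eef_rot: [3.141, 0.0, 1.851]
ft_force: [-3.6, 2.2, 9.3]
finger_gap: 0.412
```

Contact with the tray floor (about 12 N of added load). Releasing.

Request:
servo_tool:
  increments: [0,0,0.0005,0,0,0,0.0005,0,0,0,0.0005,0,0,0,0.0005,0,0,0,0.0005,0,0,0,0.0005,0]
  grip: -0.5

```text
t: 25.2
ee_pos: [584.0, -291.6, 29.9]
eef_rot: [3.142, 0.0, 1.851]
ft_force: [0.0, 0.3, -0.7]
finger_gap: 0.749
```

Request:
servo_tool:
  increments: [0,0,0.005,0,0,0,0.02,0,0,0,0.045,0,0,0,0.075,0,0,0,0.105,0,0,0,0.13,0,0,0,0.145,0,0,0,0.15,0,0,0,0.15,0]

```text
t: 26.32
ee_pos: [583.8, -291.5, 179.6]
eef_rot: [-3.141, -0.0, 1.851]
ft_force: [0.4, 0.0, -0.4]
finger_gap: 0.75
```

Request:
servo_tool:
  increments: [-0.01,0.01,0,0,-0.03,0.04,0,0,-0.06,0.08,0,0,-0.09,0.12,0,0,-0.11,0.15,0,0,-0.12,0.16,0,0,-0.12,0.16,0,0]

```text
t: 27.2
ee_pos: [463.8, -131.5, 179.7]
eef_rot: [-3.141, -0.0, 1.852]
ft_force: [0.8, -0.3, -0.1]
finger_gap: 0.747
```

```bash
python3 w.py w10
python3 - <<'E'
from h import *
d=optics.snapshot("side")["pixels"];cv2.imwrite("pics/side10.png",d[90:350,90:430].repeat(2,0).repeat(2,1))
t=optics.snapshot("top")["pixels"];cv2.imwrite("pics/top10.png",t[90:280,120:430].repeat(2,0).repeat(2,1))
E
```

```text
{'t': 27.2, 'ee_pos': [463.789, -131.544, 179.684], 'eef_rot': [-3.141, -0.0, 1.852], 'ft_force': [0.782, -0.265, -0.08], 'finger_gap': 0.747}
[351.6 219.5] 388 z72 [468.9 -29.7  72. ] z64 [471.5 -25.8  64. ]
[485.3 251.7] 375 z72 [464.3 118.   72. ] z64 [466.8 126.6  64. ]
[ 79.5 267. ] 363 z72 [ 602.2 -290.7   72. ] z64 [ 609.  -295.1   64. ]
```

View pics/side10.png

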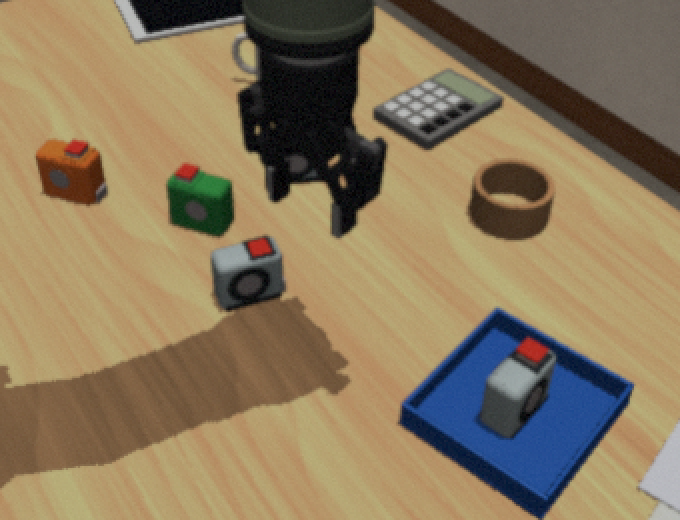

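View pics/top10.png

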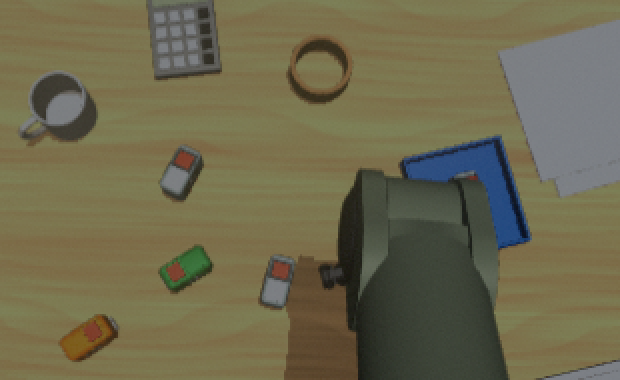

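The tape stands upright on the tray floor, clear of the walls (side crop (517,390)). The right tape is locked, and the far tape, mug and roll are unmoved in the top view. The gripper touches nothing.

```bash
python3 -c "
from workcell import hand_in
print(hand_in())"
```

```text
the job is handed in; nothing more can be done
None
```

The job is handed in at about 27 s of the 64 s allowed; hand-in reports no verdict.

- **Testing:** I pushed all three red buttons to the bottom, at about z = 64 mm, and let go. The far tape (near x 609, y 120) and the right tape (near 458, -22) stayed down. The left tape (near 478, 245) sprang back up.
- **Placing:** I gripped the left tape across its 36 mm sides and lowered it onto the tray floor near (584, -292). I then opened the jaws and backed away.
- **Last checks:** The broken tape stands upright in the tray, clear of the walls. The right tape's button is still down. The mug, the roll and the two look-alikes are where they were.
- **Less certain:** In the final side view the gripper hid the far tape, so its button was last confirmed down in the earlier views. The final top view shows it unmoved. Pressing the right button peaked at about 35 N at the wrist, more than the button needed but under the limits.

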